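Feel the slack in a hand mill's crank and park it mid-slack

TASK

The hand mill on the pantry shelf has worn loose: its crank has free play before it starts to drive the grinding collar. Take the crank by its knob and rock it gently, first clockwise and then anticlockwise (seen from above), each time only until it bites firmly, without straining the mill; then park the crank in the middle of the free play you felt and let go. Leave the bottle, jar and tin beside the mill alone.

Things in the scene. Friction and masses are not known exactly. Their poses are not given: they have to be found in the camera images.
- mill: Hand spice mill, screwed to the shelf: wooden base plate 150 x 150 x 18 mm, round glass jar 100 mm across above it, then an aluminium head 104 mm across up to 130 mm. Origin: centre of the underside, on the crank's upright turning axis; z up. Its x axis points to the side away from the knob (the knob is on the -x side, give or take up to 0.55 rad).
- hub (a point): Point on the crank's upright turning axis, 180 mm above the shelf (the crank hub ends at 163 mm). The crank turns level about it. In the free play it takes about 0.6 N at the knob and stays where it is left. The free play is 0.40 to 0.76 rad wide in all (34 to 65 mm along the knob's path); its width and place vary and cannot be seen; the crank starts inside it.
- grip (a point): Middle of the gripping length of the dark wooden knob at the crank's end: an upright cylinder 24 mm in diameter, from 152 to 198 mm above the shelf, this point on its axis at 180 mm, 85 mm from the crank's turning axis. The knob spins freely on the crank, so the gripper need not turn with it. The flat steel crank arm, 16 mm wide, lies below, its top at 150 mm.
- lug (a point): Outer end of a small steel lug, 46 mm from the axis on the mill's +x side, on the sprung dark collar (72 mm across, 130 to 138 mm high) under the crank. It stands still in the free play. Where the crank bites it carries the collar along: about 1.4 N more at the knob per mm, springing back when let back. A firm bite is 3 to 7 N held for a moment; above 10 N the mill is strained.
- sauce: Loose brown sauce bottle, 54 mm across and 150 mm high, standing about 170 mm from the mill's axis. Origin: centre of its underside. Bystander.
- spice_jar: Loose glass spice jar with black lid, 52 mm across and 95 mm high, standing about 170 mm from the mill's axis. Origin: centre of its underside. Bystander.
- tin: Loose tin, 74 mm across and 85 mm high, behind the mill, about 170 mm from its axis. Origin: centre of its underside. Bystander.
Mind the look-alikes: they are no part of the job. What is meant by the mill is not blue or green, and is the larger of those in its own colour.

How it is judged:
On the way, in this order (a step that is already met when the one before it is completed fails the run):
1. the crank has been turned clockwise (from above) until it bites: the collar is carried along clockwise by at least 0.016 rad (about 2 N at the knob) (y of lug in the frame of mill below -0.000736 m), for 0.1 s.
2. then anticlockwise until it bites: the collar is carried along anticlockwise by at least 0.016 rad (y of lug in the frame of mill above 0.000736 m), for 0.1 s.
At the end, for the whole second after the job is handed in: The crank rests within 0.045 rad (4 mm at the knob) of the middle of its free play, with the collar back at rest, unloaded (horizontal distance between crank_c0 and drive_c0 below 0.00144 m and y of lug in the frame of mill between -0.0003 and 0.0003 m); the robot touches nothing.
It fails at once if the mill is strained: the collar is carried more than 0.09 rad either way (about 10.5 N at the knob) (y of lug in the frame of mill above 0.00414 m or y of lug in the frame of mill below -0.00414 m).
It fails at once if the bottle, the jar or the tin is shifted more than 15 mm or tipped over ((distance of sauce from where it was at the start of the episode above 0.015 m or angle between sauce's own z axis and vertical above 0.35 rad) or (distance of spice_jar from where it was at the start of the episode above 0.015 m or angle between spice_jar's own z axis and vertical above 0.35 rad) or (distance of tin from where it was at the start of the episode above 0.015 m or angle between tin's own z axis and vertical above 0.35 rad)).
It also fails if it takes over 67 s, if anything falls off the work surface, if the arm or the gripper's body presses on something with over 40 N, if the wrist force passes 120 N, or if a joint passes its speed limit or range.

ROBOT

A 7-joint arm with a two-finger parallel gripper is mounted at the origin on the work surface. World frame = base frame: x ahead of the robot, y to its left, z up, the work surface at z = 0. Lengths are in m, angles in rad, forces in N, time in s.
With the tool pointing down it reaches from about 0.425 to 0.875 m from the base axis. Payload 8.4 kg.
Tool frame: the origin (TCP) lies midway between the tips of the shut fingers; the grasp point (between the pads) lies 19 mm behind it (robot.grasp_offset is the distance from the TCP to the grasp point, in m); z points along the fingers, y is the line along which they close (so a half turn about z gives the same grasp; the last joint's range is limited). The gripper opens to 87 mm and grips with 3 to 60 N. Pads are 19 mm wide; open, the fingers measure 117 mm over their backs; the gripper's body (75 mm by 190 mm) begins 51 mm behind the grasp point.
Start: joints at [1.067, 0.333, 0.04, 1.465, -0.013, 1.343, -0.059], TCP at [0.256, -0.597, 0.223] pointing down, gripper open.
Joint ranges: [-2.58, 2.58], [-0.38, 2.09], [-1.3, 1.39], [0.25, 2.4], [-1.5, 4.64], [0.08, 2.09], [-2.65, 2.65]. Speed limits (rad/s): [2.22, 2.22, 2.79, 2.79, 3.14, 3.14, 3.14].

INTERFACE

Orientations are given as a rotation vector (axis times angle).
In Python, from cell import robot gives the robot as it stands.
- The arm moves only by the tool apply_moves, never from a script. Its argument "deltas" is a list that holds one entry, the list of rows, each a list of 7 numbers: the shift along the tool's x, y, z in units of 0.25 m (1.0 is 0.25 m), then the turn, a rotation vector about the tool's x, y, z in units of 45 degrees (1.0 is 45 degrees), then the opening, from -1 (shut) to 1 (fully open). A call has 1 to 8 rows; each row is the pose to reach, as a shift and turn from the pose commanded when the call began, along the tool's axes at that moment; what a row does not reach only later rows make up. A row lasts 1/8 s, in which the tool goes at most 62.5 mm and 10.7 degrees, less where a joint would pass 70% of its speed; a pose out of reach is approached as far as the arm can. A call with a number of a shift or a turn outside -1 to 1 is refused whole. A call with a gripper value outside its range is refused whole. The fingers move at their own pace and stop on an object; the grip force is fixed at half the most. Time passes only in rows, so rows that repeat a pose let the fingers close. It gives the time, the measured TCP pose, the force, the opening and the grip force at its end, in the units of the state.
- robot.sense(): the state, without advancing time (a new reading comes with each control period).
- robot.camera(name): name is "scene" or "side" or "wrist"; returns (picture, depth): 420x560x3 uint8, red, green, blue; 420x560 float32, m along the optical axis (not along the pixel's ray), 0 where there is no reading.
- robot.get_calibration(name): a dict with "intrinsics" (3x3 intrinsics, pixels), "world_to_cam" (4x4, takes a point from world to camera coordinates). Camera axes: x right, y down, z forward; pixel columns grow to the right and rows downward; lengths in m; the calibration is good to about 2 mm. A picture is of the moment at which its call begins: read the wrist's pose just before it. get_calibration takes no time and is no camera call; for the wrist camera it gives the pose at the moment of the call.
- robot.finish_job(): hands the job in; it is judged then, once.
The state is a dict: "t": time; "q": joint angles; "qd": joint speeds; "effort": joint torques, N m; "position": TCP position; "ee_rot": TCP orientation; "contact_force": force on the tool from outside, world axes, zero at the start; "torque": the same for the moment, N m; "width": finger opening in m; "finger_force": force on a finger pad.
Only numpy, scipy, OpenCV 4.12 (cv2) and the standard library are available. Lean on these libraries where they do the work, as an engineer would, in place of code of your own. Each camera call takes 0.05 s, during which the arm holds its last target. There are 200 camera calls.

## Working session

There is one attempt and no reset: what is moved stays moved. The work goes in short steps, Python scripts to look and compute and a tool call to move; the robot and the scene stay as the last step left them, time stands still between calls to the robot, and variables do not carry over. Pictures are saved under pics/ and viewed, at most 10 in all, crops included, and the job is handed in when it is done.

Besides the shell and the picture viewer there is one more tool, called after "Request:" by a JSON object that holds its "op" and its "data". apply_moves: Moves the arm, as the interface text tells. Its arguments: {"type":"object","properties":{"deltas":{"type":"array"}},"required":["deltas"]}

```bash
mkdir -p pics; ls
python3 - <<'E'
from cell import robot
import cv2,numpy as np
s=robot.sense();print({k:np.round(v,3) for k,v in s.items()})
ims=[]
for n in("scene","side"):
    p,d=robot.camera(n);np.savez(f"{n}0.npz",p=p,d=d,**robot.get_calibration(n));cv2.imwrite(f"pics/{n}0.png",p[:,:,::-1])
    print(n,robot.get_calibration(n))
E
```

```text
pics
{'t': np.float64(0.0), 'q': array([ 1.067,  0.334,  0.04 ,  1.466, -0.013,  1.343, -0.059]), 'qd': array([-0.001, -0.   , -0.001, -0.   , -0.003,  0.   ,  0.   ]), 'effort': array([-0.0000e+00, -6.5637e+01,  1.3350e+00, -4.0380e+01, -6.0000e-02,
        4.5000e-02,  0.0000e+00]), 'position': array([ 0.256, -0.597,  0.222]), 'ee_rot': array([-3.076e+00, -6.310e-01,  1.000e-03]), 'contact_force': array([-1.244,  0.578,  0.101]), 'torque': array([-0.015, -0.004,  0.04 ]), 'finger_force': np.float64(0.0), 'width': np.float64(0.087)}
scene {'intrinsics': array([[478.15093118,   0.        , 275.2040309 ],
       [  0.        , 478.15093118, 213.46421918],
       [  0.        ,   0.        ,   1.        ]]), 'world_to_cam': array([[ 0.59051646,  0.80687499,  0.01559038, -0.384112  ],
       [ 0.47240927, -0.32994399, -0.81729214, -0.13365399],
       [-0.65430864,  0.4899895 , -0.57601259,  1.36363788],
       [ 0.        ,  0.        ,  0.        ,  1.        ]])}
side {'intrinsics': array([[480.97721089,   0.        , 281.50122024],
       [  0.        , 480.97721089, 206.17027631],
       [  0.        ,   0.        ,   1.        ]]), 'world_to_cam': array([[-0.90488735, -0.4254288 ,  0.01375534,  0.54223251],
       [-0.33851265,  0.69967347, -0.62917901,  0.24485516],
       [ 0.25804663, -0.57399248, -0.7771387 ,  1.15635653],
       [ 0.        ,  0.        ,  0.        ,  1.        ]])}
```

View pics/scene0.png

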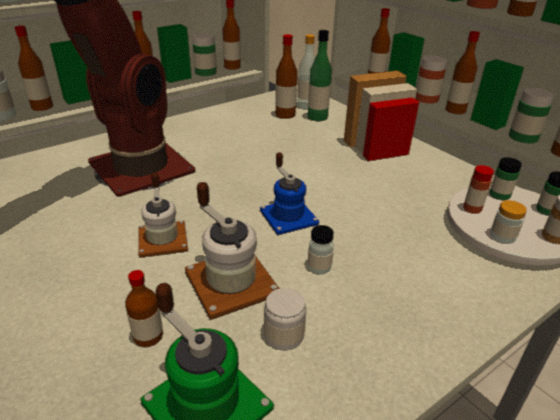

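View pics/side0.png

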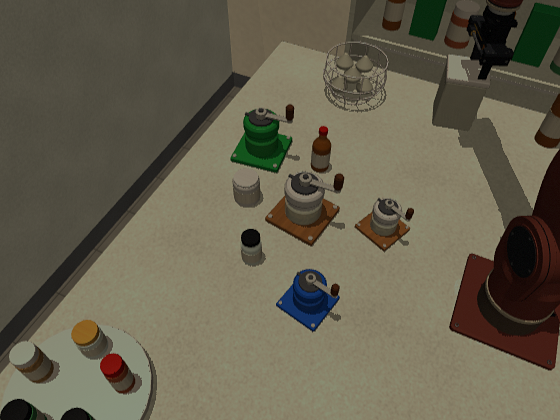

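The target is the large white/aluminium mill: scene px about (230,255) with its knob at (204,194), and side px (304,200) with its knob at (339,182). The bottle, jar and tin stand around it, and the small white, blue and green mills are decoys.

```bash
cat > h.py <<'E'
import numpy as np
from scipy.optimize import least_squares
def cloud(z,box):
    x0,y0,x1,y1=box;K=z['intrinsics'];T=np.linalg.inv(z['world_to_cam'])
    v,u=np.mgrid[y0:y1,x0:x1];d=z['d'][y0:y1,x0:x1];m=d>0
    P=np.stack([(u-K[0,2])/K[0,0]*d,(v-K[1,2])/K[1,1]*d,d],-1)[m]
    return P@T[:3,:3].T+T[:3,3], z['p'][y0:y1,x0:x1][m]
def circ(p,r):
    f=lambda c:np.hypot(*(p-c).T)-r
    return least_squares(f,p.mean(0),loss='soft_l1',f_scale=.002)
def ray(z,u,v,h):
    K=z['intrinsics'];T=np.linalg.inv(z['world_to_cam'])
    d=T[:3,:3]@np.linalg.solve(K,[u,v,1]);o=T[:3,3];return (o+d*(h-o[2])/d[2])[:2]
E
python3 - <<'E'
from h import *
for n,kb,mb,hub in(("scene",(190,172,222,222),(180,180,285,310),(228,224)),("side",(325,168,350,198),(262,165,345,245),(306,176))):
    z=np.load(n+"0.npz");P,c=cloud(z,kb)
    m=(P[:,2]>.160)&(P[:,2]<.196)&(c.max(1)<110);k=P[m];r=circ(k[:,:2],.012)
    print(n,"knob",len(k),k.mean(0).round(4),P[m][:,2].max(),"c",r.x.round(4),np.sqrt(2*r.cost/len(k)))
    P,c=cloud(z,mb);m=(P[:,2]>.112)&(P[:,2]<.127);k=P[m];r2=circ(k[:,:2],.052)
    print("head",len(k),r2.x.round(4),np.sqrt(2*r2.cost/len(k)),"hubray",ray(z,*hub,.163).round(4),"dist",np.hypot(*(r.x-r2.x)))
for n,bs in(("scene",dict(sauce=(125,270,165,347),jar=(305,225,336,275),tin=(262,290,308,348))),("side",dict(sauce=(308,125,332,172),jar=(240,228,264,265),tin=(232,168,262,208)))):
    z=np.load(n+"0.npz")
    for k,b in bs.items():
        P,c=cloud(z,b);P=P[P[:,2]>.03];print(n,k,np.median(P,0).round(3),P[:,2].max().round(3))
E
```

```text
scene knob 181 [ 0.4809 -0.0521  0.1793] 0.1959967690041432 c [ 0.4726 -0.0468] 0.001179638362548169
head 432 [ 0.5567 -0.0423] 0.0013681059313616383 hubray [ 0.57   -0.0509] dist 0.08417967032539772
side knob 107 [ 0.4698 -0.0403  0.1804] 0.19598397120482014 c [ 0.4722 -0.049 ] 0.0016349236249138593
head 253 [ 0.557 -0.045] 0.0026147749916684273 hubray [ 0.5543 -0.0425] dist 0.08490921439216434
scene sauce [ 0.605 -0.241  0.098] 0.2
scene jar [0.634 0.126 0.072] 0.098
scene tin [ 0.741 -0.047  0.079] 0.09
side sauce [ 0.581 -0.222  0.091] 0.153
side jar [0.613 0.15  0.083] 0.1
side tin [ 0.716 -0.019  0.08 ] 0.091
```

Request:
{"op": "apply_moves", "data": {"deltas": [[[0.1, -0.1, -0.2, 0, 0, 0.15, 1], [0.3, -0.3, -0.32, 0, 0, 0.3, 1], [0.45, -0.45, -0.32, 0, 0, 0.4, 1], [0.6, -0.6, -0.32, 0, 0, 0.515, 1], [0.75, -0.75, -0.32, 0, 0, 0.515, 1], [0.83, -0.84, -0.32, 0, 0, 0.515, 1], [0.83, -0.84, -0.32, 0, 0, 0.515, 1], [0.83, -0.84, -0.32, 0, 0, 0.515, 1]]]}}

```text
t: 1.1
position: [0.3635, -0.3235, 0.3024]
ee_rot: [3.141, -0.001, -0.001]
contact_force: [0.3, -0.4, 0.3]
width: 0.0872
finger_force: 0.0
```

```bash
cat > go.py <<'E'
import sys,numpy as np
from cell import robot
from scipy.spatial.transform import Rotation as R
def st():
    s=robot.sense();r=R.from_rotvec(s['ee_rot']);M=r.as_matrix()
    print('t',round(float(s['t']),2),'p',np.round(s['position'],4),'x',M[:,0].round(3),'z',M[:,2].round(3),'F',np.round(s['contact_force'],2),'w',round(float(s['width']),4),'ff',round(float(s['finger_force']),1))
    return s,M
if __name__=='__main__':
    s,M=st();t=np.array(list(map(float,sys.argv[1:4])))
    print('units',(M.T@(t-s['position'])/.25).round(4),'turn z to x||X',np.arctan2(M[1,0],M[0,0])/(np.pi/4))
E
python3 go.py 0.4724 -0.048 0.27
```

```text
t 1.1 p [ 0.3635 -0.3235  0.3024] x [ 1.    -0.001 -0.   ] z [-0. -0. -1.] F [ 0.28 -0.41  0.29] w 0.0872 ff 0.0
units [ 0.4351 -1.1022  0.1293] turn z to x||X -0.0007185721909184401
```

Request:
{"op": "apply_moves", "data": {"deltas": [[[0.1, -0.25, 0, 0, 0, 0, 1], [0.2, -0.5, 0, 0, 0, 0, 1], [0.3, -0.7, 0, 0, 0, 0, 1], [0.38, -0.88, 0, 0, 0, 0, 1], [0.435, -1.0, 0.1, 0, 0, 0, 1], [0.435, -1.0, 0.13, 0, 0, 0, 1], [0.435, -1.0, 0.13, 0, 0, 0, 1]]]}}

```text
t: 1.98
position: [0.4722, -0.0745, 0.2694]
ee_rot: [-3.141, 0.003, 0.003]
contact_force: [0.4, -1.1, 0.8]
width: 0.0867
finger_force: 0.0
```

Request:
{"op": "apply_moves", "data": {"deltas": [[[0, -0.1, 0, 0, 0, 0, 1], [0, -0.1, 0, 0, 0, 0, 1], [0, -0.1, 0, 0, 0, 0, 1]]]}}

```text
t: 2.35
position: [0.4727, -0.0494, 0.2705]
ee_rot: [3.141, -0.003, 0.001]
contact_force: [-0.8, -0.7, -0.3]
width: 0.0871
finger_force: 0.0
```

```bash
python3 go.py 0.4724 -0.048 0.161
python3 - <<'E'
from h import *
from cell import robot
import cv2
ims=[]
for n in("wrist","side"):
    cal=robot.get_calibration(n);p,d=robot.camera(n);np.savez(n+"1.npz",p=p,d=d,**cal);ims.append(p)
    T=cal['world_to_cam'];K=cal['intrinsics']
    for q in((.4724,-.048,.198),(.557,-.0436,.163)):
        c=K@(T[:3,:3]@q+T[:3,3]);print(n,(c[:2]/c[2]).round(1))
cv2.imwrite("pics/w1.png",ims[0][:,:,::-1])
E
```

```text
t 2.35 p [ 0.4727 -0.0494  0.2705] x [ 1.    -0.002  0.001] z [ 0.001 -0.001 -1.   ] F [-0.77 -0.71 -0.3 ] w 0.0871 ff 0.0
units [-0.0016 -0.0059  0.4381] turn z to x||X -0.0023046549127967715
wrist [277.5 216.2]
wrist [272.  103.1]
side [339.1 175.6]
side [305.2 175.4]
```

View pics/w1.png

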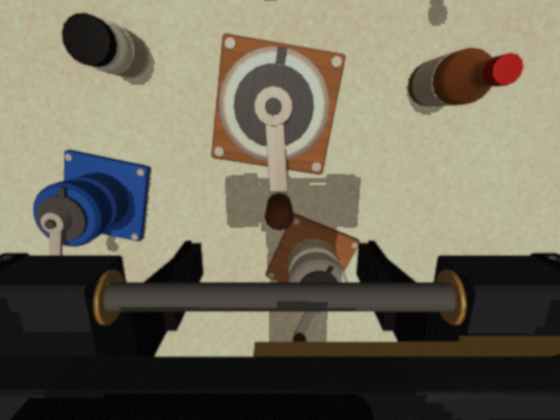

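The knob top sits at px (279,207), 8 px from where I projected it, and the hub at (273,104). The small white mill shows below the knob at about (315,265), so I'll check its height before descending.

Run:
```python
from h import *
for n,b in(("scene",(135,170,190,255)),("side",(355,190,418,250))):
    z=np.load(n+"0.npz");P,c=cloud(z,b);P=P[(P[:,2]>.06)&(P[:,2]<.16)&(P[:,0]>.25)]
    print(n,np.percentile(P,[1,50,99],0).round(3).tolist(),P[P[:,2]>.1].mean(0).round(3))
z=np.load("wrist1.npz");P,c=cloud(z,(262,185,298,230));m=(P[:,2]>.16)&(P[:,2]<.215);k=P[m];print(len(k),k.min(0),k.max(0),(k.min(0)+k.max(0))/2); print(circ(k[:,:2],.012).x, ray(z,279,207,.198),ray(z,273,104,.163))
```

```text
scene [[0.29, -0.131, 0.061], [0.36, -0.098, 0.093], [0.384, -0.064, 0.14]] [ 0.322 -0.084  0.116]
side [[0.284, -0.124, 0.061], [0.339, -0.077, 0.095], [0.379, -0.058, 0.14]] [ 0.317 -0.08   0.114]
853 [ 0.45912184 -0.06068962  0.16001997] [ 0.48200749 -0.03703169  0.1989538 ] [ 0.47056466 -0.04886066  0.17948689]
[ 0.46859816 -0.04891721] [ 0.47987955 -0.04914722] [ 0.55628938 -0.0443907 ]
```

Request:
{"op": "apply_moves", "data": {"deltas": [[[-0.002, -0.002, 0.15, 0, 0, 0, 1], [-0.002, -0.002, 0.3, 0, 0, 0, 1], [-0.002, -0.002, 0.4, 0, 0, 0, 1], [-0.002, -0.002, 0.438, 0, 0, 0, 0.3], [-0.002, -0.002, 0.438, 0, 0, 0, -0.2], [-0.002, -0.002, 0.438, 0, 0, 0, -0.2]]]}}

```text
t: 3.2
position: [0.4729, -0.0474, 0.1617]
ee_rot: [3.141, 0.0, 0.003]
contact_force: [-0.7, -0.2, -0.1]
width: 0.0649
finger_force: 0.0
```

Request:
{"op": "apply_moves", "data": {"deltas": [[[0, 0, 0, 0, 0, 0, -0.35], [0, 0, 0, 0, 0, 0, -0.4], [0, 0, 0, 0, 0, 0, -0.4], [0, 0, 0, 0, 0, 0, -0.4]]]}}

```text
t: 3.7
position: [0.4722, -0.0472, 0.1606]
ee_rot: [-3.142, -0.0, -0.0]
contact_force: [0.2, 0.3, 0.7]
width: 0.0288
finger_force: 0.0
```

```bash
python3 go.py 0.4724 -0.048 0.161
```

```text
t 3.7 p [ 0.4722 -0.0472  0.1606] x [1. 0. 0.] z [ 0.  0. -1.] F [0.21 0.32 0.73] w 0.0288 ff 0.0
units [ 0.0009  0.0034 -0.0015] turn z to x||X 0.0003964168273150156
```

Request:
{"op": "apply_moves", "data": {"deltas": [[[0, 0, 0, 0, 0, 0, -0.7], [0, 0, 0, 0, 0, 0, -1], [0, 0, 0, 0, 0, 0, -1], [0, 0, 0, 0, 0, 0, -1]]]}}

```text
t: 4.2
position: [0.4722, -0.0472, 0.1606]
ee_rot: [3.142, 0.0, -0.0]
contact_force: [-0.4, -1.0, 1.0]
width: 0.0233
finger_force: 30.0
```

```bash
python3 go.py 0.4724 -0.048 0.161
cat > arc.py <<'E'
# tangential state + next rows: arc.py dmm1 dmm2 ... (arc mm from now, + = clockwise)
import sys; from go import *
C=np.array([.5568,-.0440]);r=.085
s,M=st();p=s['position'];v=p[:2]-C;a=np.arctan2(v[1],v[0])%(2*np.pi)
t=np.array([np.sin(a),-np.cos(a)])   # clockwise tangent
print('ang',round(a,4),'rad',np.hypot(*v).round(4),'F on tool along cw',(s['contact_force'][:2]@t).round(2),'radial',(s['contact_force'][:2]@v/np.hypot(*v)).round(2))
R0=np.hypot(*v)
for d in map(float,sys.argv[1:]):
    b=a-d/1000/r; q=np.array([*(C+R0*np.array([np.cos(b),np.sin(b)])),p[2]])
    print(d,(M.T@(q-p)/.25).round(4))
E
python3 arc.py 3 6 9 12 20 30 40
```

```text
t 4.2 p [ 0.4722 -0.0472  0.1606] x [ 1.  0. -0.] z [-0. -0. -1.] F [-0.38 -1.02  1.01] w 0.0233 ff 30.0
units [ 0.0009  0.003  -0.0016] turn z to x||X 0.00017942770348795912
t 4.2 p [ 0.4722 -0.0472  0.1606] x [ 1.  0. -0.] z [-0. -0. -1.] F [-0.38 -1.02  1.01] w 0.0233 ff 30.0
ang 3.1799 rad 0.0847 F on tool along cw -1.0 radial 0.41
3.0 [-0.0002 -0.012  -0.    ]
6.0 [-0.0001 -0.0239 -0.    ]
9.0 [ 0.0005 -0.0358 -0.    ]
12.0 [ 0.0015 -0.0478 -0.    ]
20.0 [ 0.0063 -0.0793 -0.    ]
30.0 [ 0.0164 -0.1178 -0.    ]
40.0 [ 0.0309 -0.1549 -0.    ]
```

Request:
{"op": "apply_moves", "data": {"deltas": [[[0, -0.006, 0, 0, 0, 0, -1], [0, -0.012, 0, 0, 0, 0, -1], [0, -0.012, 0, 0, 0, 0, -1]]]}}

```text
t: 4.58
position: [0.4721, -0.0439, 0.1606]
ee_rot: [-3.141, -0.001, 0.0]
contact_force: [-1.4, -0.3, 0.3]
width: 0.023
finger_force: 30.0
```

Request:
{"op": "apply_moves", "data": {"deltas": [[[0, -0.004, 0, 0, 0, 0, -1], [0, -0.008, 0, 0, 0, 0, -1], [0, -0.008, 0, 0, 0, 0, -1]]]}}

```text
t: 4.95
position: [0.4722, -0.0421, 0.1606]
ee_rot: [-3.142, -0.001, 0.0]
contact_force: [-0.8, -0.8, 0.4]
width: 0.0234
finger_force: 30.0
```

```bash
python3 arc.py 2 4 8 12 16
```

```text
t 4.95 p [ 0.4722 -0.0421  0.1606] x [ 1.  0. -0.] z [-0.  0. -1.] F [-0.84 -0.82  0.43] w 0.0234 ff 30.0
ang 3.1189 rad 0.0847 F on tool along cw -0.84 radial 0.82
2.0 [ 0.0003 -0.008   0.    ]
4.0 [ 0.0007 -0.0159  0.    ]
8.0 [ 0.0022 -0.0318  0.    ]
12.0 [ 0.0045 -0.0476  0.    ]
16.0 [ 0.0074 -0.0632  0.    ]
```

Request:
{"op": "apply_moves", "data": {"deltas": [[[0, -0.005, 0, 0, 0, 0, -1], [0, -0.01, 0, 0, 0, 0, -1], [0, -0.01, 0, 0, 0, 0, -1]]]}}

```text
t: 5.32
position: [0.4722, -0.0395, 0.1606]
ee_rot: [-3.142, -0.001, -0.0]
contact_force: [-0.3, 0.5, 0.7]
width: 0.0235
finger_force: 30.0
```

Request:
{"op": "apply_moves", "data": {"deltas": [[[0.001, -0.005, 0, 0, 0, 0, -1], [0.001, -0.01, 0, 0, 0, 0, -1], [0.001, -0.01, 0, 0, 0, 0, -1]]]}}

```text
t: 5.7
position: [0.4724, -0.037, 0.1606]
ee_rot: [-3.141, -0.001, -0.0]
contact_force: [-1.3, -0.4, 0.8]
width: 0.0233
finger_force: 30.0
```

Request:
{"op": "apply_moves", "data": {"deltas": [[[0, -0.005, 0, 0, 0, 0, -1], [0.001, -0.01, 0, 0, 0, 0, -1], [0.001, -0.01, 0, 0, 0, 0, -1]]]}}

```text
t: 6.08
position: [0.4727, -0.0345, 0.1606]
ee_rot: [-3.141, -0.001, 0.0]
contact_force: [-0.3, 0.0, 1.7]
width: 0.0231
finger_force: 30.0
```

Request:
{"op": "apply_moves", "data": {"deltas": [[[0.001, -0.005, 0, 0, 0, 0, -1], [0.002, -0.01, 0, 0, 0, 0, -1], [0.002, -0.01, 0, 0, 0, 0, -1]]]}}

```text
t: 6.45
position: [0.4731, -0.032, 0.1605]
ee_rot: [-3.141, -0.001, 0.0]
contact_force: [-1.8, -0.9, 2.8]
width: 0.0233
finger_force: 30.0
```

```bash
python3 arc.py 2.5 5 10 15
```

```text
t 6.45 p [ 0.4731 -0.032   0.1605] x [ 1.     0.001 -0.   ] z [-0.  0. -1.] F [-1.81 -0.93  2.84] w 0.0233 ff 30.0
ang 2.999 rad 0.0846 F on tool along cw -1.17 radial 1.66
2.5 [ 0.0016 -0.0098  0.    ]
5.0 [ 0.0034 -0.0196  0.    ]
10.0 [ 0.008 -0.039  0.   ]
15.0 [ 0.0137 -0.058   0.    ]
```

Request:
{"op": "apply_moves", "data": {"deltas": [[[0.001, -0.005, 0, 0, 0, 0, -1], [0.002, -0.01, 0, 0, 0, 0, -1], [0.002, -0.01, 0, 0, 0, 0, -1]]]}}

```text
t: 6.82
position: [0.4736, -0.0295, 0.1606]
ee_rot: [-3.141, -0.001, 0.0]
contact_force: [-2.8, -0.1, 2.9]
width: 0.0232
finger_force: 30.0
```

Request:
{"op": "apply_moves", "data": {"deltas": [[[0.001, -0.005, 0, 0, 0, 0, -1], [0.002, -0.01, 0, 0, 0, 0, -1], [0.002, -0.01, 0, 0, 0, 0, -1]]]}}

```text
t: 7.2
position: [0.4741, -0.027, 0.1606]
ee_rot: [-3.141, -0.001, 0.0]
contact_force: [-4.6, -0.6, 3.8]
width: 0.0233
finger_force: 30.0
```

Request:
{"op": "apply_moves", "data": {"deltas": [[[-0.001, -0.005, 0, 0, 0, 0, -1], [-0.001, -0.01, 0, 0, 0, 0, -1], [-0.001, -0.01, 0, 0, 0, 0, -1]]]}}

```text
t: 7.58
position: [0.4743, -0.0246, 0.1606]
ee_rot: [-3.142, -0.001, -0.001]
contact_force: [1.7, -0.1, -0.6]
width: 0.0233
finger_force: 30.0
```

Request:
{"op": "apply_moves", "data": {"deltas": [[[0.001, -0.005, 0, 0, 0, 0, -1], [0.002, -0.01, 0, 0, 0, 0, -1], [0.002, -0.01, 0, 0, 0, 0, -1]]]}}

```text
t: 7.95
position: [0.4747, -0.0223, 0.1606]
ee_rot: [3.141, 0.0, 0.001]
contact_force: [2.8, -2.5, -1.7]
width: 0.0229
finger_force: 30.0
```

```bash
python3 arc.py 2.5 5 10 15
```

```text
t 7.95 p [ 0.4747 -0.0223  0.1606] x [1.    0.    0.001] z [ 0.001 -0.    -1.   ] F [ 2.84 -2.53 -1.66] w 0.0229 ff 30.0
ang 2.8833 rad 0.0849 F on tool along cw -1.72 radial -3.39
2.5 [ 0.0027 -0.0096  0.    ]
5.0 [ 0.0057 -0.0192  0.    ]
10.0 [ 0.0125 -0.0379  0.    ]
15.0 [ 0.0203 -0.0563  0.    ]
```

Request:
{"op": "apply_moves", "data": {"deltas": [[[0.002, -0.003, 0, 0, 0, 0, -1], [0.003, -0.006, 0, 0, 0, 0, -1], [0.003, -0.006, 0, 0, 0, 0, -1]]]}}

```text
t: 8.32
position: [0.4751, -0.0208, 0.1605]
ee_rot: [3.141, 0.0, -0.0]
contact_force: [2.1, -3.5, -0.5]
width: 0.023
finger_force: 30.0
```

```bash
python3 arc.py 1 2.5
```

```text
t 8.32 p [ 0.4751 -0.0208  0.1605] x [ 1.  0. -0.] z [-0. -0. -1.] F [ 2.11 -3.49 -0.52] w 0.023 ff 30.0
ang 2.865 rad 0.0849 F on tool along cw -2.78 radial -2.98
1.0 [ 0.0011 -0.0038 -0.    ]
2.5 [ 0.0029 -0.0096 -0.    ]
```

Request:
{"op": "apply_moves", "data": {"deltas": [[[0.002, -0.003, 0, 0, 0, 0, -1], [0.003, -0.006, 0, 0, 0, 0, -1], [0.003, -0.006, 0, 0, 0, 0, -1], [0.003, -0.006, 0, 0, 0, 0, -1]]]}}

```text
t: 8.82
position: [0.4758, -0.0192, 0.1606]
ee_rot: [3.141, 0.0, -0.0]
contact_force: [-0.0, -4.3, 0.6]
width: 0.0231
finger_force: 30.0
```

```bash
python3 arc.py 1 2.5
```

```text
t 8.82 p [ 0.4758 -0.0192  0.1606] x [ 1.  0. -0.] z [-0. -0. -1.] F [-0.04 -4.29  0.63] w 0.0231 ff 30.0
ang 2.8451 rad 0.0847 F on tool along cw -4.11 radial -1.21
1.0 [ 0.0012 -0.0038 -0.    ]
2.5 [ 0.0031 -0.0095 -0.    ]
```

Request:
{"op": "apply_moves", "data": {"deltas": [[[0.001, -0.002, 0, 0, 0, 0, -1], [0.001, -0.004, 0, 0, 0, 0, -1], [0.001, -0.004, 0, 0, 0, 0, -1]]]}}

```text
t: 9.2
position: [0.4761, -0.0183, 0.1605]
ee_rot: [3.141, 0.0, -0.0]
contact_force: [-1.5, -4.6, 0.7]
width: 0.0232
finger_force: 30.0
```

```bash
cat > avg.py <<'E'
import sys; from go import *
C=np.array([.5568,-.0440]);F=[];P=[]
for i in range(int(sys.argv[1])):
    p,d=robot.camera('wrist');s=robot.sense();F.append(s['contact_force']);P.append(s['position'])
F=np.array(F);P=np.mean(P,0);v=P[:2]-C;a=np.arctan2(v[1],v[0])%(2*np.pi)
f=F.mean(0)
print('t',s['t'],'P',P.round(5),'F',f.round(2),'sd',F.std(0).round(2),'ang',a.round(4),'rad',np.hypot(*v).round(4),'Fcw',(f[0]*np.sin(a)-f[1]*np.cos(a)).round(2),'rad',(f[:2]@v/np.hypot(*v)).round(2))
import cv2; cv2.imwrite('pics/avg%d.png'%int(100*s['t']),p[:,:,::-1])
E
python3 avg.py 12; python3 arc.py -3 -6 -12 -20 -25
```

```text
t 9.8 P [ 0.47612 -0.0182   0.16055] F [-1.06 -4.71  0.78] sd [0.38 0.46 0.28] ang 2.8321 rad 0.0847 Fcw -4.81 rad -0.43
t 9.8 p [ 0.4761 -0.0182  0.1605] x [ 1.  0. -0.] z [-0.  0. -1.] F [-0.73 -5.24  0.83] w 0.0232 ff 30.0
ang 2.8321 rad 0.0847 F on tool along cw -5.21 radial -0.9
-3.0 [-0.0034  0.0115  0.    ]
-6.0 [-0.0065  0.023   0.    ]
-12.0 [-0.0113  0.0464  0.    ]
-20.0 [-0.0152  0.0781  0.    ]
-25.0 [-0.0161  0.098   0.    ]
```

```bash
python3 arc.py -4 -8 -12 -16 -20 -25 -30 -35
```

```text
t 9.8 p [ 0.4761 -0.0182  0.1605] x [ 1.  0. -0.] z [-0.  0. -1.] F [-0.73 -5.24  0.83] w 0.0232 ff 30.0
ang 2.8321 rad 0.0847 F on tool along cw -5.21 radial -0.9
-4.0 [-0.0045  0.0153  0.    ]
-8.0 [-0.0083  0.0308  0.    ]
-12.0 [-0.0113  0.0464  0.    ]
-16.0 [-0.0136  0.0622  0.    ]
-20.0 [-0.0152  0.0781  0.    ]
-25.0 [-0.0161  0.098   0.    ]
-30.0 [-0.0158  0.1179  0.    ]
-35.0 [-0.0144  0.1378  0.    ]
```

Request:
{"op": "apply_moves", "data": {"deltas": [[[-0.0045, 0.015, 0, 0, 0, 0, -1], [-0.008, 0.031, 0, 0, 0, 0, -1], [-0.011, 0.046, 0, 0, 0, 0, -1], [-0.0135, 0.062, 0, 0, 0, 0, -1], [-0.015, 0.078, 0, 0, 0, 0, -1], [-0.016, 0.098, 0, 0, 0, 0, -1], [-0.016, 0.118, 0, 0, 0, 0, -1], [-0.016, 0.118, 0, 0, 0, 0, -1]]]}}

```text
t: 10.8
position: [0.4722, -0.0483, 0.1606]
ee_rot: [3.141, -0.001, 0.0]
contact_force: [-0.5, -0.6, 1.1]
width: 0.0232
finger_force: 30.0
```

```bash
python3 avg.py 4; python3 arc.py -2.5 -5 -10 -15
```

```text
t 11.0 P [ 0.47219 -0.04785  0.16058] F [-0.84 -0.16  0.23] sd [0.56 0.68 0.29] ang 3.1871 rad 0.0847 Fcw -0.12 rad 0.84
t 11.0 p [ 0.4722 -0.0477  0.1606] x [ 1.  0. -0.] z [-0. -0. -1.] F [-0.74  0.36  0.46] w 0.0232 ff 30.0
ang 3.1858 rad 0.0847 F on tool along cw 0.39 radial 0.72
-2.5 [0.0006 0.0099 0.    ]
-5.0 [0.0015 0.0199 0.    ]
-10.0 [0.0041 0.0396 0.    ]
-15.0 [0.0079 0.0592 0.    ]
```

Request:
{"op": "apply_moves", "data": {"deltas": [[[0.001, 0.01, 0, 0, 0, 0, -1], [0.0015, 0.02, 0, 0, 0, 0, -1], [0.0015, 0.02, 0, 0, 0, 0, -1]]]}}

```text
t: 11.38
position: [0.4725, -0.0529, 0.1605]
ee_rot: [-3.142, 0.0, 0.0]
contact_force: [-1.7, 1.1, 0.3]
width: 0.0237
finger_force: 30.0
```

Request:
{"op": "apply_moves", "data": {"deltas": [[[0.001, 0.006, 0, 0, 0, 0, -1], [0.0015, 0.012, 0, 0, 0, 0, -1], [0.0015, 0.012, 0, 0, 0, 0, -1]]]}}

```text
t: 11.75
position: [0.4729, -0.0558, 0.1606]
ee_rot: [3.142, 0.0, 0.0]
contact_force: [-0.3, 0.5, 0.9]
width: 0.0233
finger_force: 30.0
```

```bash
python3 arc.py -2.5 -5 -10 -15
```

```text
t 11.75 p [ 0.4729 -0.0558  0.1606] x [1. 0. 0.] z [ 0. -0. -1.] F [-0.3   0.53  0.89] w 0.0233 ff 30.0
ang 3.2819 rad 0.0847 F on tool along cw 0.57 radial 0.23
-2.5 [0.0015 0.0098 0.    ]
-5.0 [0.0034 0.0196 0.    ]
-10.0 [0.0079 0.039  0.    ]
-15.0 [0.0135 0.0582 0.    ]
```

Request:
{"op": "apply_moves", "data": {"deltas": [[[0.001, 0.005, 0, 0, 0, 0, -1], [0.0015, 0.01, 0, 0, 0, 0, -1], [0.0015, 0.01, 0, 0, 0, 0, -1]]]}}

```text
t: 12.12
position: [0.4734, -0.0583, 0.1606]
ee_rot: [3.142, 0.0, 0.0]
contact_force: [-1.6, 1.0, 1.0]
width: 0.0232
finger_force: 30.0
```

Request:
{"op": "apply_moves", "data": {"deltas": [[[0.001, 0.005, 0, 0, 0, 0, -1], [0.002, 0.01, 0, 0, 0, 0, -1], [0.002, 0.01, 0, 0, 0, 0, -1]]]}}

```text
t: 12.5
position: [0.4738, -0.0608, 0.1606]
ee_rot: [3.142, 0.0, -0.0]
contact_force: [-1.6, -0.6, 1.1]
width: 0.0233
finger_force: 30.0
```

```bash
python3 arc.py -2.5 -5 -10
```

```text
t 12.5 p [ 0.4738 -0.0608  0.1606] x [ 1.  0. -0.] z [-0. -0. -1.] F [-1.62 -0.64  1.13] w 0.0233 ff 30.0
ang 3.3418 rad 0.0847 F on tool along cw -0.3 radial 1.71
-2.5 [0.0021 0.0097 0.    ]
-5.0 [0.0045 0.0194 0.    ]
-10.0 [0.0102 0.0385 0.    ]
```

Request:
{"op": "apply_moves", "data": {"deltas": [[[0.001, 0.005, 0, 0, 0, 0, -1], [0.0015, 0.01, 0, 0, 0, 0, -1], [0.0015, 0.01, 0, 0, 0, 0, -1]]]}}

```text
t: 12.88
position: [0.4743, -0.0633, 0.1606]
ee_rot: [-3.142, -0.0, -0.0]
contact_force: [-1.0, -0.1, 0.4]
width: 0.0233
finger_force: 30.0
```

Request:
{"op": "apply_moves", "data": {"deltas": [[[0.001, 0.005, 0, 0, 0, 0, -1], [0.0025, 0.01, 0, 0, 0, 0, -1], [0.0025, 0.01, 0, 0, 0, 0, -1]]]}}

```text
t: 13.25
position: [0.4749, -0.0658, 0.1606]
ee_rot: [-3.142, -0.0, -0.0]
contact_force: [-0.2, 0.7, 1.2]
width: 0.0232
finger_force: 30.0
```

```bash
python3 arc.py -2.5 -5 -10
```

```text
t 13.25 p [ 0.4749 -0.0658  0.1606] x [1. 0. 0.] z [ 0.  0. -1.] F [-0.19  0.66  1.16] w 0.0232 ff 30.0
ang 3.4018 rad 0.0848 F on tool along cw 0.69 radial 0.02
-2.5 [ 0.0027  0.0096 -0.    ]
-5.0 [ 0.0057  0.0191 -0.    ]
-10.0 [ 0.0125  0.0379 -0.    ]
```

Request:
{"op": "apply_moves", "data": {"deltas": [[[0.001, 0.005, 0, 0, 0, 0, -1], [0.003, 0.0095, 0, 0, 0, 0, -1], [0.003, 0.0095, 0, 0, 0, 0, -1]]]}}

```text
t: 13.62
position: [0.4756, -0.0682, 0.1606]
ee_rot: [3.142, 0.0, -0.0]
contact_force: [-0.3, 0.8, 0.9]
width: 0.0231
finger_force: 30.0
```

Request:
{"op": "apply_moves", "data": {"deltas": [[[0.001, 0.005, 0, 0, 0, 0, -1], [0.003, 0.0095, 0, 0, 0, 0, -1], [0.003, 0.0095, 0, 0, 0, 0, -1]]]}}

```text
t: 14.0
position: [0.4763, -0.0706, 0.1606]
ee_rot: [3.142, 0.0, -0.0]
contact_force: [0.2, 0.5, 1.4]
width: 0.0233
finger_force: 30.0
```

```bash
python3 arc.py -2.5 -5 -10
```

```text
t 14.0 p [ 0.4763 -0.0706  0.1606] x [ 1.  0. -0.] z [-0. -0. -1.] F [0.22 0.52 1.41] w 0.0233 ff 30.0
ang 3.4607 rad 0.0848 F on tool along cw 0.42 radial -0.37
-2.5 [0.0033 0.0094 0.    ]
-5.0 [0.0068 0.0187 0.    ]
-10.0 [0.0147 0.0371 0.    ]
```

Request:
{"op": "apply_moves", "data": {"deltas": [[[0.0015, 0.005, 0, 0, 0, 0, -1], [0.0035, 0.0095, 0, 0, 0, 0, -1], [0.0035, 0.0095, 0, 0, 0, 0, -1]]]}}

```text
t: 14.38
position: [0.4772, -0.073, 0.1606]
ee_rot: [3.142, 0.0, -0.0]
contact_force: [-0.9, 0.6, 1.5]
width: 0.0233
finger_force: 30.0
```

Request:
{"op": "apply_moves", "data": {"deltas": [[[0.0015, 0.005, 0, 0, 0, 0, -1], [0.0035, 0.0095, 0, 0, 0, 0, -1], [0.0035, 0.0095, 0, 0, 0, 0, -1]]]}}

```text
t: 14.75
position: [0.478, -0.0752, 0.1605]
ee_rot: [-3.142, -0.0, 0.0]
contact_force: [-2.5, 0.5, 2.7]
width: 0.0236
finger_force: 30.0
```

```bash
python3 arc.py -2.5 -5 -10
```

```text
t 14.75 p [ 0.478  -0.0752  0.1605] x [ 1.  0. -0.] z [-0.  0. -1.] F [-2.5   0.49  2.74] w 0.0236 ff 30.0
ang 3.5191 rad 0.0848 F on tool along cw 1.38 radial 2.14
-2.5 [ 0.0038  0.0092 -0.    ]
-5.0 [ 0.0079  0.0183 -0.    ]
-10.0 [ 0.0168  0.0361 -0.    ]
```

Request:
{"op": "apply_moves", "data": {"deltas": [[[0.001, 0.004, 0, 0, 0, 0, -1], [0.002, 0.008, 0, 0, 0, 0, -1], [0.002, 0.008, 0, 0, 0, 0, -1]]]}}

```text
t: 15.12
position: [0.4786, -0.077, 0.1606]
ee_rot: [-3.141, -0.001, -0.0]
contact_force: [-1.9, 2.7, 1.5]
width: 0.0234
finger_force: 30.0
```

```bash
python3 avg.py 5; python3 arc.py -1 -2 -2.5
```

```text
t 15.375 P [ 0.4786  -0.07699  0.16054] F [-1.02  2.2   1.08] sd [0.5  0.56 0.46] ang 3.5408 rad 0.0849 Fcw 2.42 rad 0.08
t 15.38 p [ 0.4786 -0.077   0.1605] x [1. 0. 0.] z [ 0.  0. -1.] F [-1.47  2.77  0.49] w 0.0232 ff 30.0
ang 3.5412 rad 0.0849 F on tool along cw 3.12 radial 0.27
-1.0 [ 0.0016  0.0037 -0.    ]
-2.0 [ 0.0032  0.0073 -0.    ]
-2.5 [ 0.004   0.0091 -0.    ]
```

Request:
{"op": "apply_moves", "data": {"deltas": [[[0.0015, 0.0035, 0, 0, 0, 0, -1], [0.003, 0.007, 0, 0, 0, 0, -1], [0.003, 0.007, 0, 0, 0, 0, -1]]]}}

```text
t: 15.75
position: [0.4793, -0.0788, 0.1605]
ee_rot: [-3.141, -0.001, 0.0]
contact_force: [-1.4, 2.9, 0.6]
width: 0.0234
finger_force: 30.0
```

```bash
python3 avg.py 12; python3 arc.py -1 -2
```

```text
t 16.35 P [ 0.47932 -0.07881  0.16055] F [-1.19  4.05  0.86] sd [0.45 0.57 0.71] ang 3.5639 rad 0.0849 Fcw 4.18 rad -0.57
t 16.35 p [ 0.4793 -0.0789  0.1605] x [ 1.  0. -0.] z [-0.  0. -1.] F [-1.49  3.97  0.74] w 0.0236 ff 30.0
ang 3.5645 rad 0.085 F on tool along cw 4.23 radial -0.27
-1.0 [ 0.0017  0.0036 -0.    ]
-2.0 [ 0.0034  0.0073 -0.    ]
```

```bash
python3 arc.py 4 9 14 19 24 28 30.9
```

```text
t 16.35 p [ 0.4793 -0.0789  0.1605] x [ 1.  0. -0.] z [-0.  0. -1.] F [-1.49  3.97  0.74] w 0.0236 ff 30.0
ang 3.5645 rad 0.085 F on tool along cw 4.23 radial -0.27
4.0 [-0.0062 -0.0147  0.    ]
9.0 [-0.013  -0.0335  0.    ]
14.0 [-0.0187 -0.0527  0.    ]
19.0 [-0.0232 -0.0722  0.    ]
24.0 [-0.0266 -0.0919  0.    ]
28.0 [-0.0284 -0.1078  0.    ]
30.9 [-0.0293 -0.1193  0.    ]
```

Request:
{"op": "apply_moves", "data": {"deltas": [[[-0.006, -0.015, 0, 0, 0, 0, -1], [-0.013, -0.0335, 0, 0, 0, 0, -1], [-0.0185, -0.053, 0, 0, 0, 0, -1], [-0.023, -0.072, 0, 0, 0, 0, -1], [-0.0265, -0.092, 0, 0, 0, 0, -1], [-0.0285, -0.108, 0, 0, 0, 0, -1], [-0.029, -0.119, 0, 0, 0, 0, -1], [-0.029, -0.119, 0, 0, 0, 0, -1]]]}}

```text
t: 17.35
position: [0.4721, -0.049, 0.1606]
ee_rot: [-3.142, -0.001, -0.0]
contact_force: [2.0, 0.7, -1.6]
width: 0.0231
finger_force: 30.0
```

```bash
python3 avg.py 8; python3 arc.py 1
```

```text
t 17.75 P [ 0.47208 -0.04919  0.16058] F [ 2.02  0.62 -1.21] sd [0.51 0.36 0.25] ang 3.2028 rad 0.0849 Fcw 0.5 rad -2.06
t 17.75 p [ 0.4721 -0.0492  0.1606] x [1. 0. 0.] z [ 0.  0. -1.] F [ 1.07  0.81 -1.04] w 0.023 ff 30.0
ang 3.203 rad 0.0849 F on tool along cw 0.74 radial -1.12
1.0 [-0.0002 -0.004   0.    ]
```

Request:
{"op": "apply_moves", "data": {"deltas": [[[0, 0, 0, 0, 0, 0, 0], [0, 0, 0, 0, 0, 0, 0.3], [0, 0, 0, 0, 0, 0, 0.5], [0, 0, 0, 0, 0, 0, 0.5], [0, 0, -0.1, 0, 0, 0, 0.5], [0, 0, -0.25, 0, 0, 0, 0.5], [0, 0, -0.44, 0, 0, 0, 0.5], [0, 0, -0.44, 0, 0, 0, 0.5]]]}}

```text
t: 18.75
position: [0.4738, -0.0491, 0.2741]
ee_rot: [3.141, 0.001, 0.009]
contact_force: [-0.6, -0.1, -0.5]
width: 0.0653
finger_force: 0.0
```

Run:
```python
from h import *
from go import st
from cell import robot
import cv2
st();cal=robot.get_calibration("wrist");p,d=robot.camera("wrist");np.savez("wrist2.npz",p=p,d=d,**cal)
for n in("wrist1","wrist2"):
    z=np.load(n+".npz");P,c=cloud(z,(255,180,305,235));k=P[(P[:,2]>.16)&(P[:,2]<.215)];print(n,((k.min(0)+k.max(0))/2).round(4),circ(k[:,:2],.012).x.round(4))
cv2.imwrite("pics/w2.png",p[:,:,::-1])
```

```text
t 18.75 p [ 0.4738 -0.0491  0.2741] x [1.    0.    0.006] z [ 0.006 -0.001 -1.   ] F [-0.63 -0.06 -0.52] w 0.0653 ff 0.0
wrist1 [ 0.4704 -0.0489  0.1795] [ 0.4686 -0.0489]
wrist2 [ 0.4706 -0.0491  0.1795] [ 0.4686 -0.0492]
```

View pics/w2.png

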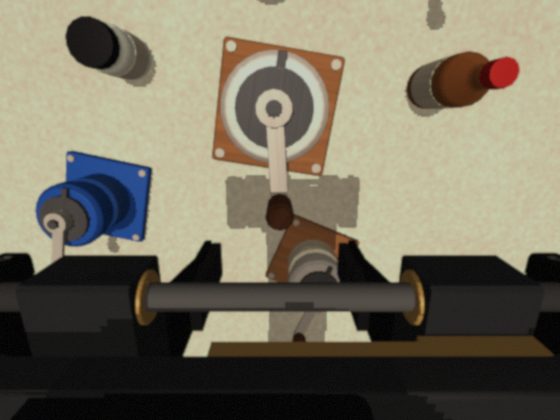

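The crank is still where I parked it: knob top at px (279,210), measured y = -0.049. The gripper is clear, the lug is back at its rest position (282,58), and the jar and bottle are unmoved.

```bash
python3 -c "
from cell import robot
print(robot.finish_job())"
```

```text
the job is handed in; nothing more can be done
None
```

I rocked the crank to a firm bite clockwise (4.8 N) and then anticlockwise (4.2 N), parked it within about 0.002 rad of the middle of the roughly 0.67 rad free play I measured, let go and handed the job in; no verdict came back.

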